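# Raise the counterweighted barrier of one gauging station

### The arm

A 7-joint arm with a two-finger parallel gripper is mounted at the origin on a cart in front of the work surface, level with it; the furniture and walls round the work are solid. World frame = base frame: x ahead of the robot, y to its left, z up, the work surface at z = 0. Lengths are in m, angles in rad, forces in N, time in s.
With the tool pointing down it reaches from about 0.425 to 0.875 m from the base axis. Payload 4.7 kg.
Tool frame: the origin (TCP) lies at the very end of the fingers, on their centre line; the grasp point (between the pads) lies 19 mm behind it; z points along the fingers, y is the direction in which the jaws open and shut (so a half turn about z gives the same grasp; the last joint's range is limited). The gripper opens to 87 mm and grips with 3 to 60 N. Pads are 19 mm wide; open, the fingers measure 117 mm over their backs; the gripper's body (75 mm by 190 mm) begins 51 mm behind the grasp point.
Start: joints at [1.284, 0.321, -0.07, 1.45, 0.023, 1.371, -0.057], TCP at [0.193, -0.621, 0.223] pointing down, gripper open.
Joint ranges: [-2.86, 2.86], [-0.3, 2.09], [-1.38, 1.24], [0.06, 2.45], [-1.56, 4.7], [0.09, 2.05], [-2.69, 2.69]. Speed limits (rad/s): [2.57, 2.57, 3.14, 3.14, 3.14, 3.14, 3.14].

### API

Orientations are given as a rotation vector (axis times angle).
In Python, from bench import ctrl, get_image, camera_info gives the robot as it stands.
- The arm moves only by the tool carry_out, never from a script. Its argument "commands" is a list of rows, each an object of numbers: "tx", "ty", "tz": the shift along the tool's x, y, z in m; "rx", "ry", "rz": the turn, a rotation vector about the tool's x, y, z in rad; "jaw": the opening, from 0 (shut) to 1 (fully open). In form: [{"tx": .., "ty": .., "tz": .., "rx": .., "ry": .., "rz": .., "jaw": ..}, ...]. A call has 1 to 12 rows; each row is the pose to reach, as a shift and turn from the pose commanded when the call began, along the tool's axes at that moment; what a row does not reach only later rows make up. A row lasts 1/8 s, in which the tool goes at most 62.5 mm and 10.7 degrees, less where a joint would pass 70% of its speed; a pose out of reach is approached as far as the arm can. A call with a gripper value outside its range is refused whole. The fingers move at their own pace and stop on an object; "grip_force" is the grip in N (left out, the last holds). Time passes only in rows, so rows that repeat a pose let the fingers close. It gives the time, the measured TCP pose, the force and the opening at its end, in the units of the state.
- ctrl.get_state(): the state, without advancing time (a new reading comes with each control period).
- get_image(name): name is "scene" or "side" or "wrist"; returns the picture (480x640x3 uint8, red, green, blue); there is no depth.
- camera_info(name): a dict with "intrinsics" (3x3 intrinsics, pixels), "R" (3x3) and "t" (3): a world point X has camera coordinates R X + t. Camera axes: x right, y down, z forward; pixel columns grow to the right and rows downward; lengths in m; the calibration is good to about 2 mm. The wrist camera is an equidistant fisheye: a pixel r from the principal point sees the ray r / f radians off the axis. A picture is of the moment at which its call begins: read the wrist's pose just before it. camera_info takes no time and is no camera call; for the wrist camera it gives the pose at the moment of the call.
- ctrl.close_job(): hands the job in, once; it reports no verdict.
The state is a dict: "time": time; "joint_positions": joint angles; "qd": joint speeds; "joint_torque": joint torques, N m; "position": TCP position; "tool_rot": TCP orientation; "ft_force": force on the tool from outside, world axes, zero at the start; "torque": the same for the moment, N m; "grip_width": opening from 0.0 (shut) to 1.0 (fully open).
Only numpy, scipy, OpenCV 4.12 (cv2) and the standard library are available. Lean on these libraries where they do the work, as an engineer would, in place of code of your own. Each camera call takes 0.05 s, during which the arm holds its last target.

### The job

Two gauging stations stand on the bench, each with a striped, counterweighted barrier in front of its part. With the fingers, push up the barrier of the station that holds the coupling with the red nut, past its balance point, so that it stays fully raised when you let go. Leave the other barrier down, do not pick anything up, and leave both couplings and the small things on the bench where they stand.

Things in the scene. Friction and masses are not known exactly. Their poses are not given: they have to be found in the camera images.
- station_red: fixed gauging station holding the coupling with the red nut. Aluminium base 200 x 84 x 10 mm, origin at the middle of its underside; x axis points from the barrier's front bar to the hinge line (at x = +60 mm), y along the hinge line. Two grey uprights, 72 mm apart, carry the hinge; steel counterweights on the barrier's tail behind it. Black seat with three dowels at x = -20 mm
- barrier_red (a joint): angle of the red station's barrier, rad: 0 = down on its stop (arms slope 25 deg up from the hinge towards the bar), growing as the bar swings up and back; 1.40 = fully raised on the rear stop (arms 15 deg past vertical). Counterweighted: released below the balance point (at 0.94 rad) it falls back down, above it, it falls on to the raised stop and stays. Raising takes 1 to 3 N along the arc
- bar_red (a point): middle of the red barrier's front bar (striped yellow and black, 16 mm thick, 136 mm long, across the station), carried by two 10 mm arms 100 mm apart. Down, it is 162 mm above the worktop and 154 mm in front of the hinge line; it swings on a 170 mm radius about it, so at first nearly straight up: push along the arc, up and back (a level push jams by friction). Thin parallel rail 100 mm from the hinge
- hinge_red (a point): point on the hinge line of the red station's barrier, midway between its arms, 90 mm above the worktop; does not move
- coupling_red: loose threaded coupling with a red hexagon nut, about 31 x 28 x 56 mm, standing upright on the seat of the red station, its underside 16 mm above the worktop; origin at the centre of its underside
- station_green: fixed gauging station holding the coupling with the green nut. Aluminium base 200 x 84 x 10 mm, origin at the middle of its underside; x axis points from the barrier's front bar to the hinge line (at x = +60 mm), y along the hinge line. Two grey uprights, 72 mm apart, carry the hinge; steel counterweights on the barrier's tail behind it. Black seat with three dowels at x = -20 mm
- barrier_green (a joint): angle of the green station's barrier, rad: 0 = down on its stop (arms slope 25 deg up from the hinge towards the bar), growing as the bar swings up and back; 1.40 = fully raised on the rear stop (arms 15 deg past vertical). Counterweighted: released below the balance point (at 0.94 rad) it falls back down, above it, it falls on to the raised stop and stays. Raising takes 1 to 3 N along the arc
- bar_green (a point): middle of the green barrier's front bar (striped yellow and black, 16 mm thick, 136 mm long, across the station), carried by two 10 mm arms 100 mm apart. Down, it is 162 mm above the worktop and 154 mm in front of the hinge line; it swings on a 170 mm radius about it, so at first nearly straight up: push along the arc, up and back (a level push jams by friction). Thin parallel rail 100 mm from the hinge
- hinge_green (a point): point on the hinge line of the green station's barrier, midway between its arms, 90 mm above the worktop; does not move
- coupling_green: loose threaded coupling with a green hexagon nut, about 31 x 28 x 56 mm, standing upright on the seat of the green station, its underside 16 mm above the worktop; origin at the centre of its underside
- collet_near: loose steel spring collet, 28 mm across, 36 mm tall, standing on the worktop between the stations; origin at its underside
- loupe_near: loose black loupe, 36 mm across, 19 mm high, on the worktop between the stations; origin at its underside
Not all that is in view belongs to the job. What is shaped like the coupling_green but orange, pink or purple is not meant.

How it is judged:
On the way:
1. the fingers push the red station's barrier well up from its rest (value of joint barrier_red above 0.3 rad and contact force between the fingers and barrier_red above 0.2 N), for 0.1 s.
At the end, for the whole second after the job is handed in: the red station's barrier rests raised (above 1.3 rad of 1.40), at rest; the green station's barrier is down (below 0.1 rad); both couplings stand upright (within 0.2 rad) and they, the collet and the loupe are within 20 mm of where they stood (value of joint barrier_red above 1.3 rad and velocity of joint barrier_red between -0.1 and 0.1 rad/s and value of joint barrier_green below 0.1 rad and distance of each of coupling_red, coupling_green, collet_near, loupe_near from where it was at the start of the episode below 0.02 m and angle between each of coupling_red, coupling_green's own z axis and vertical below 0.2 rad); the robot touches nothing.
It fails at once if the other barrier is raised (value of joint barrier_green above 0.3 rad).
It fails at once if a coupling or a small thing on the bench is lifted, carried or knocked away (more than 30 mm) (distance of any of coupling_red, coupling_green, collet_near, loupe_near from where it was at the start of the episode above 0.03 m).
It also fails if it takes over 32 s, if anything falls off the work surface, if the arm or the gripper's body presses on something with over 40 N, if the wrist force passes 120 N, or if a joint passes its speed limit or range.

## Working session

There is one attempt and no reset: what is moved stays moved. The work goes in short steps, Python scripts to look and compute and a tool call to move; the robot and the scene stay as the last step left them, time stands still between calls to the robot, and variables do not carry over. Pictures are saved under pics/ and viewed, and the job is handed in when it is done.

Besides the shell and the picture viewer there is one more tool, called after "Request:" by a JSON object that holds its "op" and its "data", one argument or row to a line. carry_out: Moves the arm, as the interface text tells. Its arguments: {"type":"object","properties":{"commands":{"type":"array"},"grip_force":{"type":"number"}},"required":["commands"]}

```bash
mkdir -p pics; ls
python3 - <<'E'
from bench import ctrl,get_image,camera_info
import cv2
s=ctrl.get_state()
for k,v in s.items(): print(k,v)
for n in ["scene","side","wrist"]:
    c=camera_info(n); print(n,c)
    cv2.imwrite(f"pics/{n}0.png",get_image(n)[:,:,::-1])
E
```

```text
pics
time 0.0
joint_positions [ 1.28409237  0.32184501 -0.07010712  1.45167553  0.02262809  1.37081772
 -0.05687764]
qd [ 0.00107892  0.00019334 -0.00179346 -0.00139954  0.00070124  0.00192303
  0.00076909]
joint_torque [ 4.96910325e-04 -4.91293788e+01 -4.03623031e-01 -3.12533033e+01
 -6.39680726e-02  4.38070914e-02  1.81966166e-04]
position [ 0.19237585 -0.62029011  0.22144715]
tool_rot [-3.10421541e+00 -4.70559394e-01  6.45693278e-04]
ft_force [-0.97441323  0.5926758  -0.56353517]
torque [0.02166753 0.05238402 0.05468903]
grip_width 1.0015090393821937
scene {'intrinsics': array([[552.85475702,   0.        , 327.59078844],
       [  0.        , 552.85475702, 244.82838391],
       [  0.        ,   0.        ,   1.        ]]), 'R': array([[-7.91517059e-01, -6.11146649e-01, -7.20430445e-04],
       [-3.80615699e-01,  4.93870101e-01, -7.81808169e-01],
       [ 4.78155242e-01, -6.18540295e-01, -6.23518619e-01]]), 't': array([0.42567114, 0.29099274, 0.93944932])}
side {'intrinsics': array([[563.47791866,   0.        , 314.62342425],
       [  0.        , 563.47791866, 244.2946381 ],
       [  0.        ,   0.        ,   1.        ]]), 'R': array([[ 0.99313869, -0.11692323, -0.00212375],
       [-0.05136931, -0.41986919, -0.90612971],
       [ 0.10505592,  0.90002157, -0.4229946 ]]), 't': array([-0.49981344,  0.14616347,  1.08412707])}
wrist {'intrinsics': array([[371.64829954,   0.        , 319.63292115],
       [  0.        , 371.64829954, 235.26638135],
       [  0.        ,   0.        ,   1.        ]]), 'R': array([[ 2.97034420e-01, -9.54866511e-01, -7.06878832e-04],
       [-9.12820882e-01, -2.84172207e-01,  2.93264717e-01],
       [-2.80229533e-01, -8.64644613e-02, -9.56031017e-01]]), 't': array([-0.64880171, -0.03548512,  0.38988409])}
```

View pics/scene0.png

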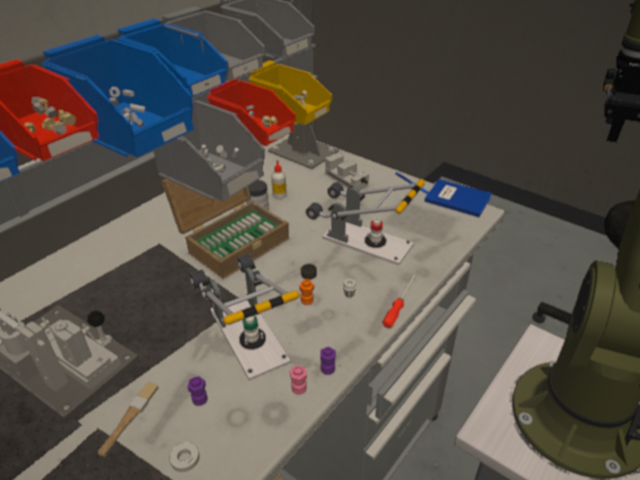

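View pics/side0.png

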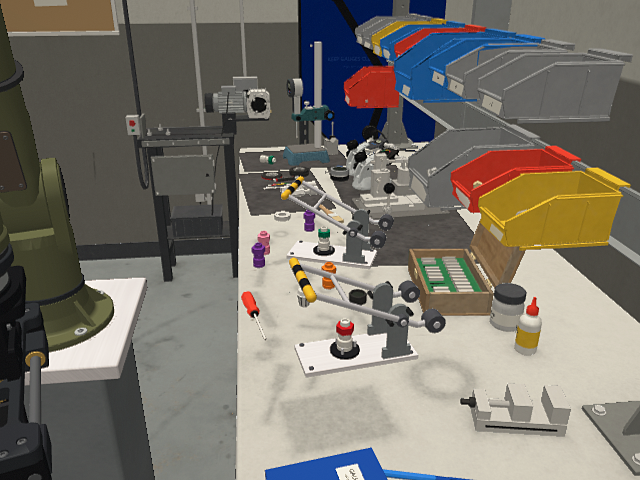

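View pics/wrist0.png

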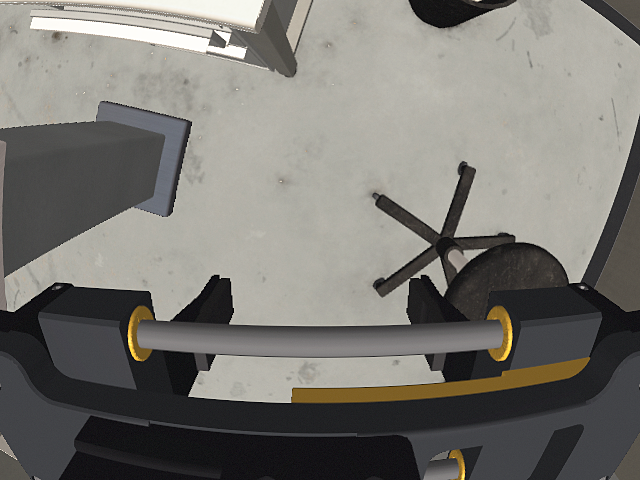

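The side view shows the red-nut coupling at (345,325) and the green-nut one at (324,236). The bars are at about (302,280) for red and (292,188) for green. In the scene view the red nut is at (376,227), with its bar at (410,195). I'll enlarge both to confirm and measure.

Run:
```python
import cv2,numpy as np
a=cv2.imread("pics/scene0.png")[165:265,300:440]; b=cv2.imread("pics/side0.png")[240:380,270:450]
cv2.imwrite("pics/c1.png",cv2.resize(a,(700,500),interpolation=cv2.INTER_CUBIC))
cv2.imwrite("pics/c2.png",cv2.resize(b,(720,560),interpolation=cv2.INTER_CUBIC))
```

```text
(no output)
```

View pics/c1.png

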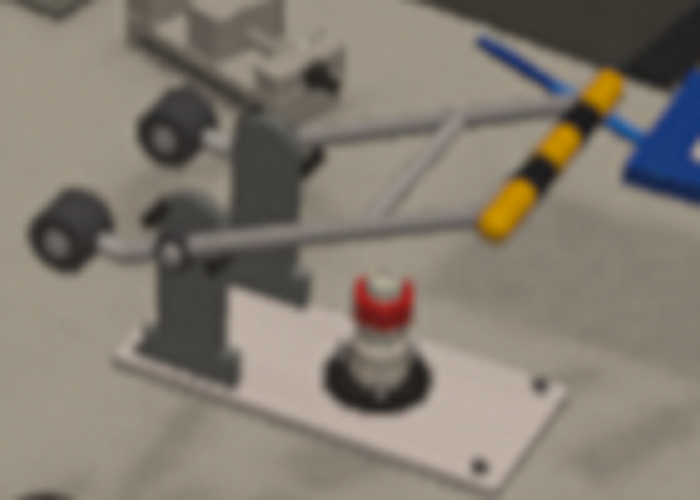

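View pics/c2.png

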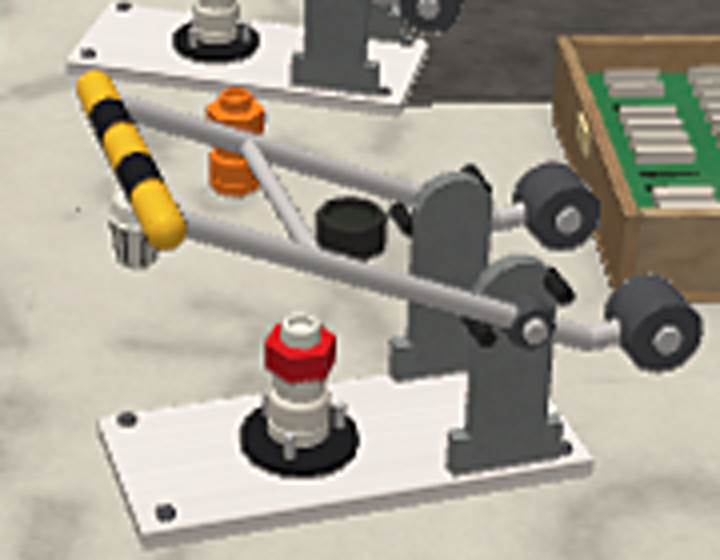

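```bash
cat > h.py <<'E'
import numpy as np
from bench import ctrl,get_image,camera_info
import cv2
def ray(n,u,v):
    c=camera_info(n);K=c["intrinsics"];R=c["R"];t=c["t"]
    d=R.T@np.linalg.inv(K)@np.array([u,v,1.]);return -R.T@t,d/np.linalg.norm(d)
def plane(n,u,v,z):
    o,d=ray(n,u,v);return o+d*(z-o[2])/d[2]
def tri(p,q):
    A=np.zeros((3,3));b=np.zeros(3);rs=[ray("scene",*p),ray("side",*q)]
    for o,d in rs:
        P=np.eye(3)-np.outer(d,d);A+=P;b+=P@o
    X=np.linalg.solve(A,b);return X,[np.linalg.norm((np.eye(3)-np.outer(d,d))@(X-o)) for o,d in rs]
E
python3 - <<'E'
from h import *
np.set_printoptions(precision=4,suppress=True)
for n,l in (("side",[(294.5,346.2),(306.2,375),(418,355)]),("scene",[(399,262),(413.4,243.4),(323,235)])):
    for p in l: print(n,p,plane(n,*p,.01))
for n,p in (("side",(345,321)),("scene",(376.5,223))): print(n,plane(n,*p,.072))
A=tri((422.2,182),(312,297.5));print(A);A=tri((398.6,209),(293,261.3));print(A)
# hinge/uprights
print(tri((334.5,214.5),(380,290)))  # far(+y) counterscrew maybe occluded
for n,p in (("side",(303,280)),("scene",(410.5,195.5))): print(n,plane(n,*p,.162))
# green bar, collet, loupe
for p in ((282,196),(301,180)): print('green bar',plane("side",*p,.162))
print('gbar sc',plane("scene",233,317,.162),plane("scene",292,298,.162))
print('collet',plane("scene",350,293,.0),plane("scene",309,276,.0))
c=ctrl.get_state();from scipy.spatial.transform import Rotation as R
print(R.from_rotvec(c["tool_rot"]).as_matrix())
E
```

```text
side (294.5, 346.2) [ 0.4496 -0.1542  0.01  ]
side (306.2, 375) [ 0.4617 -0.236   0.01  ]
side (418, 355) [ 0.6573 -0.2051  0.01  ]
scene (399, 262) [ 0.4501 -0.1485  0.01  ]
scene (413.4, 243.4) [ 0.4591 -0.2264  0.01  ]
scene (323, 235) [ 0.6463 -0.1227  0.01  ]
side [ 0.5337 -0.1799  0.072 ]
scene [ 0.5279 -0.1684  0.072 ]
(array([ 0.4692, -0.2509,  0.163 ]), [np.float64(0.0010379254651104782), np.float64(0.001037925465110447)])
(array([ 0.4525, -0.1286,  0.1641]), [np.float64(0.0006401692735804982), np.float64(0.0006401692735805627)])
(array([ 0.6074, -0.1158,  0.0906]), [np.float64(0.00011271352530384937), np.float64(0.0001127135253040991)])
side [ 0.4624 -0.1925  0.162 ]
scene [ 0.4613 -0.1898  0.162 ]
green bar [0.4544 0.196  0.162 ]
green bar [0.5064 0.3005 0.162 ]
gbar sc [0.5049 0.2938 0.162 ] [0.4578 0.2017 0.162 ]
collet [ 0.4842 -0.0086  0.    ] [0.5875 0.0027 0.    ]
[[ 0.9551  0.2963 -0.0005]
 [ 0.2963 -0.9551  0.0014]
 [-0.0001 -0.0015 -1.    ]]
```

Crop confirmed: the red nut is on the nearer (−y) station. The bar centre is at about (0.461,−0.190,0.162) and station yaw is about 0.132, with two views agreeing to within about 3 mm. I plan to tilt the closed fingers forward and down, slide them under the bar and follow the arc.

```bash
cat >> h.py <<'E'
from scipy.spatial.transform import Rotation as Rn
xs=np.array([np.cos(.132),np.sin(.132),0]);B0=np.array([.4612,-.190,.162]);H=np.array([.614,-.170,.09])
def orient(az,P): # P: degrees below horizontal
    P=np.radians(P);f=np.array([np.cos(az),np.sin(az),0]);z=f*np.cos(P)-np.array([0,0,np.sin(P)])
    x=f*np.sin(P)+np.array([0,0,np.cos(P)]);return np.column_stack([x,np.cross(z,x),z])
def contact(th,az,P,over,gap): # tcp for barrier angle th
    e=np.radians(25)+th;b=H-xs*.170*np.cos(e)+np.array([0,0,.170*np.sin(e)])
    M=orient(az,P);return b+M[:,2]*over-M[:,0]*gap,M
def rel(pos,M,base=None):
    s=ctrl.get_state() if base is None else base
    R0=Rn.from_rotvec(s["tool_rot"]).as_matrix()
    return np.round(R0.T@(np.array(pos)-s["position"]),3),np.round(Rn.from_matrix(R0.T@M).as_rotvec(),3)
E
python3 - <<'E'
from h import *
print(rel([.33,-.40,.26],orient(.30,45)))
E
```

```text
(array([ 0.197, -0.17 , -0.038]), array([-0.002,  0.785,  0.   ]))
```

Request:
{"op": "carry_out", "data": {
  "commands": [
    {"tx": 0.2, "ty": -0.17, "tz": -0.04, "ry": 0.785, "jaw": 0},
    {"tx": 0.2, "ty": -0.17, "tz": -0.04, "ry": 0.785, "jaw": 0},
    {"tx": 0.2, "ty": -0.17, "tz": -0.04, "ry": 0.785, "jaw": 0},
    {"tx": 0.2, "ty": -0.17, "tz": -0.04, "ry": 0.785, "jaw": 0},
    {"tx": 0.2, "ty": -0.17, "tz": -0.04, "ry": 0.785, "jaw": 0},
    {"tx": 0.2, "ty": -0.17, "tz": -0.04, "ry": 0.785, "jaw": 0},
    {"tx": 0.2, "ty": -0.17, "tz": -0.04, "ry": 0.785, "jaw": 0}
  ]
}}

```text
invalid input
```

Request:
{"op": "carry_out", "data": {
  "commands": [
    {"tx": 0.2, "ty": -0.17, "tz": -0.04, "rx": 0.0, "ry": 0.785, "rz": 0.0, "jaw": 0.0},
    {"tx": 0.2, "ty": -0.17, "tz": -0.04, "rx": 0.0, "ry": 0.785, "rz": 0.0, "jaw": 0.0},
    {"tx": 0.2, "ty": -0.17, "tz": -0.04, "rx": 0.0, "ry": 0.785, "rz": 0.0, "jaw": 0.0},
    {"tx": 0.2, "ty": -0.17, "tz": -0.04, "rx": 0.0, "ry": 0.785, "rz": 0.0, "jaw": 0.0},
    {"tx": 0.2, "ty": -0.17, "tz": -0.04, "rx": 0.0, "ry": 0.785, "rz": 0.0, "jaw": 0.0},
    {"tx": 0.2, "ty": -0.17, "tz": -0.04, "rx": 0.0, "ry": 0.785, "rz": 0.0, "jaw": 0.0}
  ]
}}

```text
time: 0.9
position: [0.3329, -0.3984, 0.262]
tool_rot: [-2.77, -0.419, -1.145]
ft_force: [-0.6, -1.0, 0.2]
grip_width: 0.401
```

Run:
```python
from h import *
s=ctrl.get_state();print(s["joint_positions"].round(2),s["time"]);M=Rn.from_rotvec(s["tool_rot"]).as_matrix();print(M.round(3))
for az,P in((.132,45),(.3,45),(.3,40)):
  for ov in(-.055,.025):
    p,M=contact(0,az,P,ov,.032);print(az,P,ov,p.round(3),rel(p,M))
```

```text
[ 1.48  0.02 -0.15  1.94 -0.8   1.35  0.32] 0.9
[[ 0.676  0.296  0.674]
 [ 0.209 -0.955  0.21 ]
 [ 0.706 -0.001 -0.708]]
0.132 45 -0.055 [ 0.4   -0.198  0.178] (array([ 0.028, -0.171,  0.147]), array([-0.12 ,  0.001,  0.119]))
0.132 45 0.025 [ 0.456 -0.191  0.122] (array([ 0.028, -0.161,  0.226]), array([-0.12 ,  0.001,  0.119]))
0.3 45 -0.055 [ 0.402 -0.208  0.178] (array([ 0.028, -0.161,  0.146]), array([-0.001,  0.001, -0.   ]))
0.3 45 0.025 [ 0.457 -0.192  0.122] (array([ 0.028, -0.161,  0.226]), array([-0.001,  0.001, -0.   ]))
0.3 40 -0.055 [ 0.401 -0.209  0.173] (array([ 0.023, -0.161,  0.149]), array([-0.001,  0.088, -0.   ]))
0.3 40 0.025 [ 0.46  -0.191  0.121] (array([ 0.03 , -0.161,  0.229]), array([-0.001,  0.088, -0.   ]))
```

Request:
{"op": "carry_out", "data": {
  "commands": [
    {"tx": 0.028, "ty": -0.16, "tz": 0.145, "rx": 0.0, "ry": 0.0, "rz": 0.0, "jaw": 0.0},
    {"tx": 0.028, "ty": -0.16, "tz": 0.145, "rx": 0.0, "ry": 0.0, "rz": 0.0, "jaw": 0.0},
    {"tx": 0.028, "ty": -0.16, "tz": 0.145, "rx": 0.0, "ry": 0.0, "rz": 0.0, "jaw": 0.0},
    {"tx": 0.028, "ty": -0.16, "tz": 0.145, "rx": 0.0, "ry": 0.0, "rz": 0.0, "jaw": 0.0},
    {"tx": 0.028, "ty": -0.16, "tz": 0.145, "rx": 0.0, "ry": 0.0, "rz": 0.0, "jaw": 0.0},
    {"tx": 0.028, "ty": -0.16, "tz": 0.145, "rx": 0.0, "ry": 0.0, "rz": 0.0, "jaw": 0.0}
  ]
}}

```text
time: 1.65
position: [0.403, -0.2121, 0.1809]
tool_rot: [-2.772, -0.42, -1.148]
ft_force: [0.6, -0.8, 0.0]
grip_width: 0.002
```

Run:
```python
from h import *
s=ctrl.get_state();print(s["joint_positions"].round(2),s["time"],s["position"],s["ft_force"]);M=Rn.from_rotvec(s["tool_rot"]).as_matrix();print(M.round(3))
p,M=contact(0,.3,45,.025,.032);print(rel(p,M))
for n in("side","wrist"): cv2.imwrite(f"pics/{n}1.png",get_image(n)[:,:,::-1])
```

```text
[ 1.35 -0.25 -0.31  2.34 -1.    1.08  0.29] 1.65 [ 0.40302693 -0.21207143  0.18092989] [ 0.55068854 -0.79669705  0.04589938]
[[ 0.675  0.295  0.676]
 [ 0.211 -0.955  0.207]
 [ 0.707  0.002 -0.707]]
(array([-0.002, -0.004,  0.082]), array([0.002, 0.   , 0.002]))
```

View pics/side1.png

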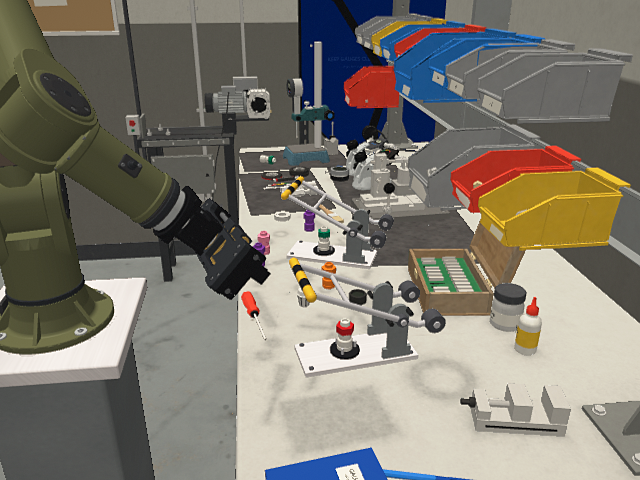

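View pics/wrist1.png

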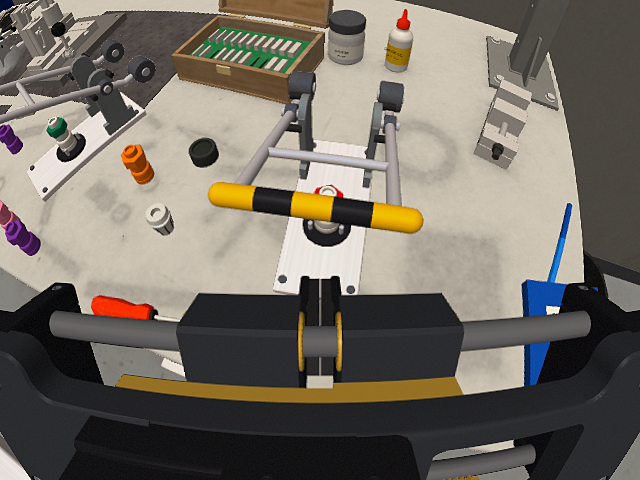

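Wrist view: the fingers (col 319) point at the middle of the red bar (315,207), with the red nut behind it. The fingers are closed and nothing is touching. Next I slide under the bar.

Request:
{"op": "carry_out", "data": {
  "commands": [
    {"tx": -0.002, "ty": -0.004, "tz": 0.04, "rx": 0.0, "ry": 0.0, "rz": 0.0, "jaw": 0.0},
    {"tx": -0.002, "ty": -0.004, "tz": 0.082, "rx": 0.0, "ry": 0.0, "rz": 0.0, "jaw": 0.0},
    {"tx": -0.002, "ty": -0.004, "tz": 0.082, "rx": 0.0, "ry": 0.0, "rz": 0.0, "jaw": 0.0},
    {"tx": -0.002, "ty": -0.004, "tz": 0.082, "rx": 0.0, "ry": 0.0, "rz": 0.0, "jaw": 0.0}
  ]
}}

```text
time: 2.25
position: [0.4555, -0.191, 0.121]
tool_rot: [-2.77, -0.418, -1.148]
ft_force: [0.9, -0.3, 0.6]
grip_width: 0.004
```

Run:
```python
from h import *
s=ctrl.get_state();print(s["joint_positions"].round(2),s["time"],s["position"],s["ft_force"])
for i,th in enumerate(np.linspace(0,1.25,13)):
    p,M=contact(th,.3,45+30*th/1.25,.025,.018);print(round(th,2),p.round(3),*rel(p,M))
for n in("side","wrist"): cv2.imwrite(f"pics/{n}2.png",get_image(n)[:,:,::-1])
a=cv2.imread("pics/side2.png")[220:380,200:450];cv2.imwrite("pics/c3.png",cv2.resize(a,(750,480)))
```

```text
[ 1.27 -0.11 -0.42  2.38 -1.12  0.85  0.35] 2.25 [ 0.45550906 -0.19098531  0.12100358] [ 0.89810213 -0.2674109   0.58442022]
0.0 [ 0.466 -0.189  0.131] [0.015 0.001 0.   ] [ 0.001 -0.    -0.   ]
0.1 [ 0.473 -0.188  0.147] [ 0.031  0.002 -0.006] [ 0.001 -0.044 -0.   ]
0.21 [ 0.481 -0.187  0.161] [ 0.047  0.004 -0.01 ] [ 0.001 -0.087 -0.   ]
0.31 [ 0.491 -0.186  0.175] [ 0.063  0.006 -0.013] [ 0.001 -0.131 -0.   ]
0.42 [ 0.503 -0.185  0.187] [ 0.08   0.008 -0.014] [ 0.001 -0.175 -0.   ]
0.52 [ 0.515 -0.183  0.198] [ 0.097  0.01  -0.013] [ 0.001 -0.218 -0.   ]
0.62 [ 0.529 -0.182  0.208] [ 0.113  0.013 -0.01 ] [ 0.001 -0.262 -0.   ]
0.73 [ 0.543 -0.18   0.216] [ 0.129  0.016 -0.005] [ 0.001 -0.306 -0.   ]
0.83 [ 0.559 -0.178  0.222] [0.144 0.018 0.001] [ 0.001 -0.349 -0.   ]
0.94 [ 0.574 -0.176  0.227] [0.158 0.021 0.009] [ 0.001 -0.393 -0.   ]
1.04 [ 0.59  -0.175  0.23 ] [0.171 0.024 0.018] [ 0.001 -0.437 -0.   ]
1.15 [ 0.607 -0.173  0.231] [0.184 0.027 0.028] [ 0.001 -0.48  -0.   ]
1.25 [ 0.623 -0.171  0.23 ] [0.195 0.03  0.04 ] [ 0.001 -0.524 -0.   ]
```

View pics/c3.png

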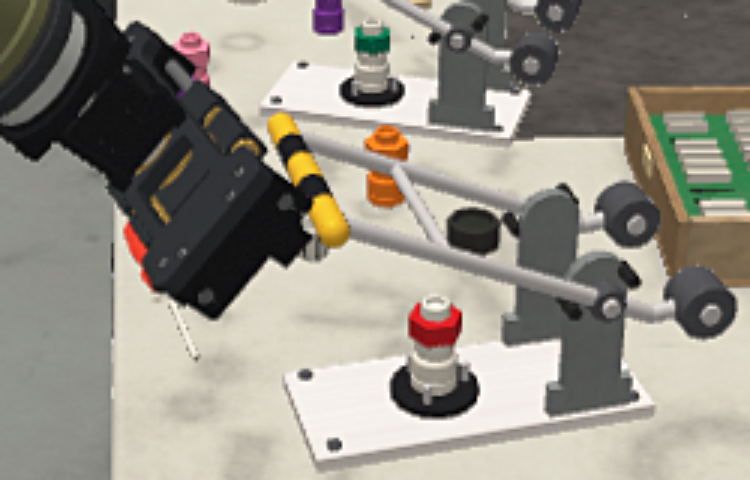

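View pics/wrist2.png

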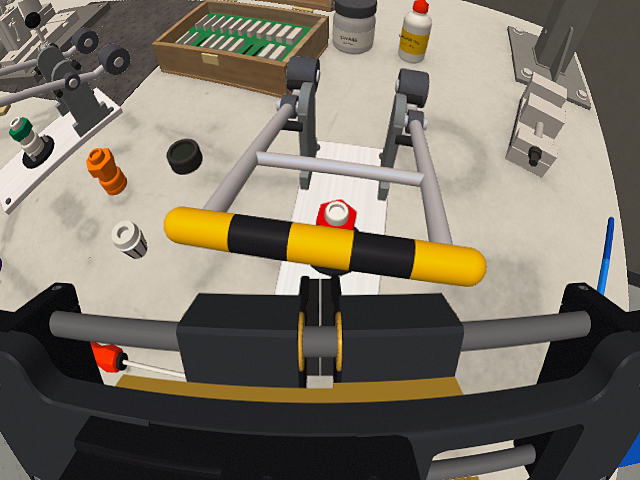

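Run:
```python
from h import *
c=camera_info("wrist");s=ctrl.get_state();M=Rn.from_rotvec(s["tool_rot"]).as_matrix()
def pr(X):
    q=c["R"]@X+c["t"];a=np.arctan2(np.hypot(*q[:2]),q[2]);k=c["intrinsics"];return k[:2,2]+k[0,0]*a*q[:2]/np.hypot(*q[:2])
ys=np.cross([0,0,1],xs)
print("tcp",pr(s["position"]),"tip+10mm x",pr(s["position"]+M[:,0]*.01))
for X in(B0,B0+.068*ys,B0-.068*ys): print(pr(X))
```

```text
tcp [321.02119196 296.15191758] tip+10mm x [321.07746095 277.21212187]
[322.65516984 248.28156467]
[165.58410585 223.49424775]
[488.26910292 272.73879455]
```

Predicted wrist pixels for the bar ends, (165,223) and (488,273), match the picture, so the fingers are under the bar. Next is the first half of the arc.

Request:
{"op": "carry_out", "data": {
  "commands": [
    {"tx": 0.008, "ty": 0.0, "tz": 0.0, "rx": 0.0, "ry": 0.0, "rz": 0.0, "jaw": 0.0},
    {"tx": 0.015, "ty": 0.001, "tz": 0.0, "rx": 0.0, "ry": 0.0, "rz": 0.0, "jaw": 0.0},
    {"tx": 0.023, "ty": 0.002, "tz": -0.003, "rx": 0.0, "ry": -0.022, "rz": 0.0, "jaw": 0.0},
    {"tx": 0.031, "ty": 0.002, "tz": -0.006, "rx": 0.0, "ry": -0.044, "rz": 0.0, "jaw": 0.0},
    {"tx": 0.039, "ty": 0.003, "tz": -0.008, "rx": 0.0, "ry": -0.065, "rz": 0.0, "jaw": 0.0},
    {"tx": 0.047, "ty": 0.004, "tz": -0.01, "rx": 0.0, "ry": -0.087, "rz": 0.0, "jaw": 0.0},
    {"tx": 0.055, "ty": 0.005, "tz": -0.012, "rx": 0.0, "ry": -0.109, "rz": 0.0, "jaw": 0.0},
    {"tx": 0.063, "ty": 0.006, "tz": -0.013, "rx": 0.0, "ry": -0.131, "rz": 0.0, "jaw": 0.0},
    {"tx": 0.072, "ty": 0.007, "tz": -0.014, "rx": 0.0, "ry": -0.153, "rz": 0.0, "jaw": 0.0},
    {"tx": 0.08, "ty": 0.008, "tz": -0.014, "rx": 0.0, "ry": -0.175, "rz": 0.0, "jaw": 0.0},
    {"tx": 0.09, "ty": 0.009, "tz": -0.014, "rx": 0.0, "ry": -0.2, "rz": 0.0, "jaw": 0.0}
  ]
}}

```text
time: 3.72
position: [0.5095, -0.1824, 0.1944]
tool_rot: [-2.897, -0.439, -0.87]
ft_force: [-0.8, -1.1, 0.1]
grip_width: 0.006
```

Run:
```python
from h import *
s=ctrl.get_state();print(s["joint_positions"].round(2),s["time"],s["position"],s["ft_force"])
for i,th in enumerate(np.linspace(.4,1.3,10)):
    p,M=contact(th,.3,45+30*th/1.25,.025,.018);print(round(th,2),p.round(3),*rel(p,M))
for n in("side",): cv2.imwrite(f"pics/{n}3.png",get_image(n)[:,:,::-1])
a=cv2.imread("pics/side3.png")[190:380,200:450];cv2.imwrite("pics/c4.png",cv2.resize(a,(750,570)))
```

```text
[ 1.24 -0.16 -0.59  2.13 -0.72  0.9  -0.25] 3.725 [ 0.50945896 -0.18242759  0.19439865] [-0.76216264 -1.10012701  0.05212667]
0.4 [ 0.501 -0.185  0.185] [-0.012 -0.     0.003] [0.001 0.034 0.001]
0.5 [ 0.513 -0.184  0.196] [0.003 0.002 0.   ] [ 0.001 -0.008  0.001]
0.6 [ 0.526 -0.182  0.206] [ 0.019  0.005 -0.001] [ 0.001 -0.05   0.001]
0.7 [ 0.539 -0.181  0.214] [ 0.035  0.007 -0.   ] [ 0.001 -0.091  0.001]
0.8 [ 0.554 -0.179  0.22 ] [0.05  0.01  0.002] [ 0.001 -0.133  0.001]
0.9 [ 0.569 -0.177  0.225] [0.065 0.012 0.006] [ 0.001 -0.175  0.001]
1.0 [ 0.584 -0.175  0.229] [0.08  0.015 0.012] [ 0.001 -0.217  0.001]
1.1 [ 0.6   -0.173  0.23 ] [0.094 0.018 0.019] [ 0.001 -0.259  0.001]
1.2 [ 0.615 -0.172  0.231] [0.107 0.021 0.027] [ 0.001 -0.301  0.001]
1.3 [ 0.631 -0.17   0.229] [0.119 0.024 0.037] [ 0.001 -0.343  0.001]
```

View pics/c4.png

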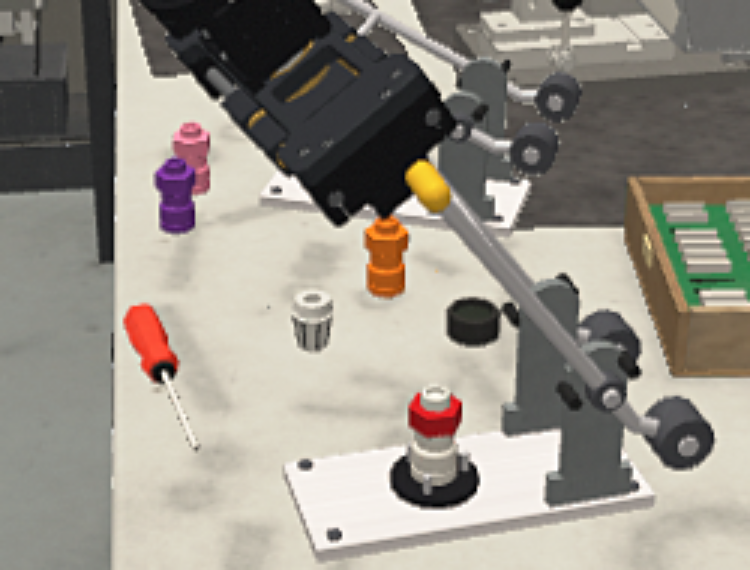

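The bar is raised to about 0.5 rad and resting on the fingers. I continue past the balance point to about 1.25 rad.

Request:
{"op": "carry_out", "data": {
  "commands": [
    {"tx": 0.011, "ty": 0.003, "tz": 0.0, "rx": 0.0, "ry": -0.03, "rz": 0.0, "jaw": 0.0},
    {"tx": 0.019, "ty": 0.005, "tz": -0.001, "rx": 0.0, "ry": -0.05, "rz": 0.0, "jaw": 0.0},
    {"tx": 0.027, "ty": 0.006, "tz": -0.001, "rx": 0.0, "ry": -0.07, "rz": 0.0, "jaw": 0.0},
    {"tx": 0.035, "ty": 0.007, "tz": 0.0, "rx": 0.0, "ry": -0.091, "rz": 0.0, "jaw": 0.0},
    {"tx": 0.043, "ty": 0.008, "tz": 0.001, "rx": 0.0, "ry": -0.112, "rz": 0.0, "jaw": 0.0},
    {"tx": 0.05, "ty": 0.01, "tz": 0.002, "rx": 0.0, "ry": -0.133, "rz": 0.0, "jaw": 0.0},
    {"tx": 0.058, "ty": 0.011, "tz": 0.004, "rx": 0.0, "ry": -0.154, "rz": 0.0, "jaw": 0.0},
    {"tx": 0.065, "ty": 0.012, "tz": 0.006, "rx": 0.0, "ry": -0.175, "rz": 0.0, "jaw": 0.0},
    {"tx": 0.073, "ty": 0.014, "tz": 0.009, "rx": 0.0, "ry": -0.196, "rz": 0.0, "jaw": 0.0},
    {"tx": 0.08, "ty": 0.015, "tz": 0.012, "rx": 0.0, "ry": -0.217, "rz": 0.0, "jaw": 0.0},
    {"tx": 0.094, "ty": 0.018, "tz": 0.019, "rx": 0.0, "ry": -0.259, "rz": 0.0, "jaw": 0.0},
    {"tx": 0.107, "ty": 0.021, "tz": 0.027, "rx": 0.0, "ry": -0.301, "rz": 0.0, "jaw": 0.0}
  ]
}}

```text
time: 5.28
position: [0.6154, -0.1718, 0.2309]
tool_rot: [-3.035, -0.459, -0.432]
ft_force: [-0.0, -0.3, 0.0]
grip_width: 0.006
```

Run:
```python
from h import *
s=ctrl.get_state();print(s["joint_positions"].round(2),s["time"],s["position"],s["ft_force"])
M=Rn.from_rotvec(s["tool_rot"]).as_matrix();print(M.round(3))
for n in("side",): cv2.imwrite(f"pics/{n}4.png",get_image(n)[:,:,::-1])
a=cv2.imread("pics/side4.png")[190:380,200:450];cv2.imwrite("pics/c5.png",cv2.resize(a,(750,570)))
```

```text
[ 1.03  0.19 -0.8   1.68 -0.01  1.09 -1.  ] 5.275 [ 0.61542391 -0.17175552  0.2309184 ] [-0.03894909 -0.33747819  0.00996013]
[[ 0.917  0.295  0.267]
 [ 0.284 -0.955  0.082]
 [ 0.279  0.001 -0.96 ]]
```

View pics/c5.png

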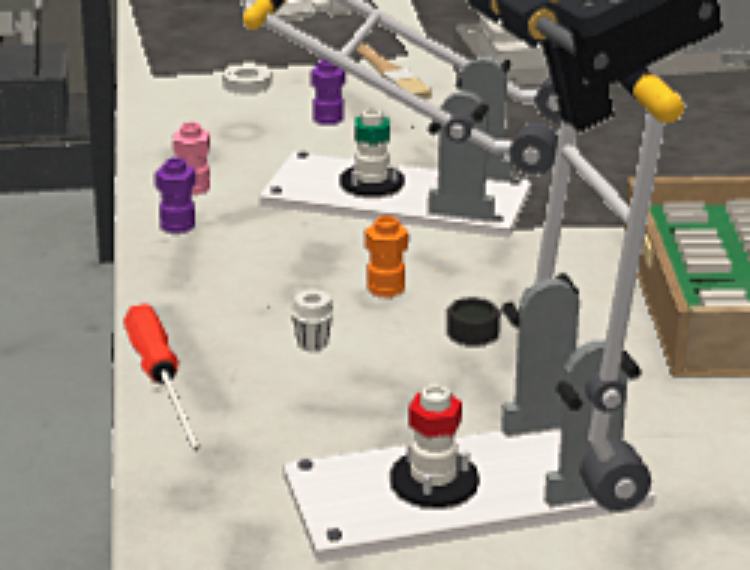

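The barrier is past vertical and on the rear stop. I back away from it and then up.

Request:
{"op": "carry_out", "data": {
  "commands": [
    {"tx": -0.02, "ty": 0.0, "tz": 0.0, "rx": 0.0, "ry": 0.0, "rz": 0.0, "jaw": 0.0},
    {"tx": -0.05, "ty": 0.0, "tz": -0.01, "rx": 0.0, "ry": 0.0, "rz": 0.0, "jaw": 0.0},
    {"tx": -0.09, "ty": 0.0, "tz": -0.04, "rx": 0.0, "ry": 0.0, "rz": 0.0, "jaw": 0.0},
    {"tx": -0.12, "ty": 0.0, "tz": -0.07, "rx": 0.0, "ry": 0.0, "rz": 0.0, "jaw": 0.0},
    {"tx": -0.12, "ty": 0.0, "tz": -0.07, "rx": 0.0, "ry": 0.0, "rz": 0.0, "jaw": 0.0},
    {"tx": -0.12, "ty": 0.0, "tz": -0.07, "rx": 0.0, "ry": 0.0, "rz": 0.0, "jaw": 0.0},
    {"tx": -0.12, "ty": 0.0, "tz": -0.07, "rx": 0.0, "ry": 0.0, "rz": 0.0, "jaw": 0.0},
    {"tx": -0.12, "ty": 0.0, "tz": -0.07, "rx": 0.0, "ry": 0.0, "rz": 0.0, "jaw": 0.0}
  ]
}}

```text
time: 6.32
position: [0.4869, -0.2104, 0.2634]
tool_rot: [-3.032, -0.462, -0.433]
ft_force: [0.9, 0.4, 1.0]
grip_width: 0.002
```

Run:
```python
from h import *
s=ctrl.get_state();print(s["time"],s["position"],s["ft_force"],abs(s["qd"]).max())
for n in("side","scene"): cv2.imwrite(f"pics/{n}5.png",get_image(n)[:,:,::-1])
a=cv2.imread("pics/side5.png");b=cv2.imread("pics/side0.png")
d=cv2.absdiff(a,b).max(2)
for nm,(u,v) in dict(cred=(345,325),cgreen=(324,236),collet=(303,298),loupe=(358,297)).items(): print(nm,d[v-8:v+9,u-8:u+9].mean())
# angle from near counter-hinge to bar end, expected pixel at 1.40
c=camera_info("side");ys=np.cross([0,0,1],xs)
for th in(1.3,1.4):
    e=np.radians(25)+th;X=H-xs*.17*np.cos(e)+np.array([0,0,.17*np.sin(e)])-ys*.065
    q=c["intrinsics"]@(c["R"]@X+c["t"]);print(th,q[:2]/q[2])
```

```text
6.325 [ 0.48686279 -0.21044084  0.26341996] [0.85628904 0.35291674 1.03169626] 0.00625827663258757
cred 6.193771626297578
cgreen 6.442906574394463
collet 43.21107266435986
loupe 11.948096885813149
1.3 [430.91003786 228.21672311]
1.4 [440.97005923 229.34220062]
```

View pics/side5.png

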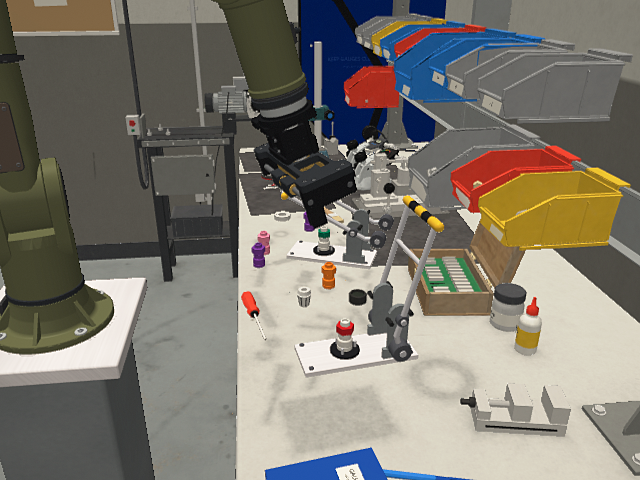

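View pics/scene5.png

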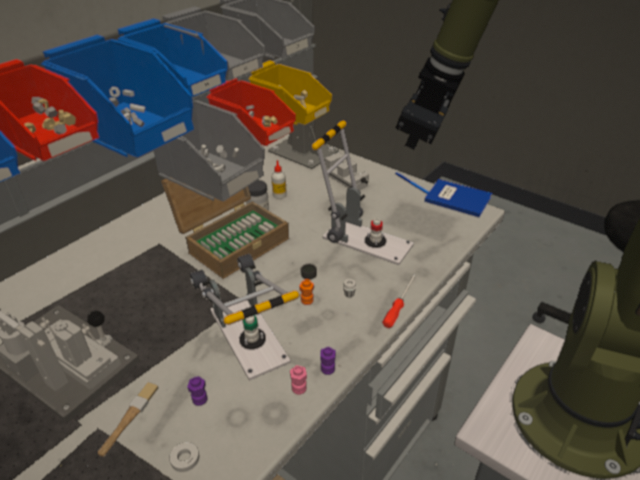

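Side view: the red bar's near end is at about (438,226), against (441,229) predicted for 1.40 rad. The scene view shows the green bar at (262,307), unchanged, and the collet at (350,288) and both couplings where they were. The arm is clear and still.

```bash
python3 -c "
from bench import ctrl
print(ctrl.close_job())"
```

```text
the job is handed in; nothing more can be done
None
```

I raised the red station's barrier with the closed fingers, following the arc past the balance point, then backed the arm clear and handed the job in. The robot's clock stood at about 6.4 s of the 32 s allowed.

**Red barrier:** in the last side view its bar end was at about (438,226). The prediction was (441,229) for 1.40 rad and (431,228) for 1.30 rad, so it looks to be on the raised stop. This is from pictures only, as the joint angle itself cannot be read.

**Green barrier and loose things:** by eye, the green barrier was down as before, and both couplings, the collet and the loupe stood where they had been. The image difference was small at the couplings and the loupe. It was large at the collet (43 on the 0–255 scale), most likely because the red bar had covered it in the first picture. In the scene view the collet had not moved.

**Push force:** the wrist force stayed within about 1 N of zero in the readings at the end of each move, so it neither confirmed nor ruled out the push force needed on the way. The barrier did rise with the fingers, to about 0.5 rad when I paused mid-push.

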